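Empty the loaf mould and lock its cover back on

TASK

Lift the small ribbed tea loaf out of the sloping mould and set it down flat, ribs up, on the walnut board. Then close the empty mould: fit the cover plate over the two screw heads through its keyholes and slide it down the slope until it is fully home and locked, flush with the mould. Do not drop the loaf or the cover, and leave the timer, honey jar, bell and flour shaker where they are.

Things in the scene. Friction and masses are not known exactly. Their poses are not given: they have to be found in the camera images.
- mould: open dark steel loaf mould, a block 150 (x) x 120 (y) x 36 (z) mm, fixed on a light metal stand that slopes it 28 degrees, low edge towards the robot. Origin: middle of its top face, 85 mm above the counter. x points up the slope, y across it, z out of the face (28 degrees from vertical)
- cavity_floor (a point): middle of the mould cavity's floor, 28 mm under the face; mould axes. Cavity 96 (x) x 50 (y) mm, centred in the block. In the middle of each long side the wall is cut right through, 40 mm wide (x -20 to +20), down to the cavity floor: gaps for a finger on each side of the loaf
- screw_left (a point): foot, on the mould's face, of one of two fixed steel screws, at x +62, y +40 mm from the mould's origin. Shank 6 mm thick; round head 14 mm wide, its underside 6.5 mm and its top 10.5 mm above the face
- screw_right (a point): foot of the other, equal screw, at x +62, y -40 mm from the mould's origin
- loaf: baked brown tea loaf, rigid, 90 (x) x 44 (y) x 40 (z) mm, five ribs across a domed top, about 0.16 kg. Origin: centre of its flat underside; x along its length, z up through the dome. Sides upright to 22 mm, then curving in. Starts in the cavity, axes parallel to the mould's, 12 mm proud of the face; grip it across y through the gaps and draw it out along the mould's z
- cover: steel cover plate 150 (x) x 120 (y) x 4 mm, about 0.25 kg, lying loose and flat on the counter, keyhole edge roughly away from the robot. Origin: centre of its underside; x towards the keyhole edge, z up. Locked, its origin and axes coincide with the mould's (slot ends against the shanks). Friction holds it on the slope: push it all the way
- cover_grip (a point): top of the cover's upright dark wooden grip, above the cover's origin: 52 mm long (x), 12 mm thick (y), its top 36 mm above the plate's underside (32 mm above the plate)
- keyholes (a point): point of the cover midway between its two entry holes. Holes: 20 mm wide, eight-sided, at x +42, y +40 and -40 mm from the cover's origin; from each a 10 mm wide slot runs in +x and ends at x +65 mm. With the cover 20 mm up the slope (+x) from its locked place the holes pass over the screw heads and the plate rests on the face; then slide it 20 mm down the slope
- board: walnut board, 200 (x) x 360 (y) x 16 mm, flat on the counter, fixed; origin at the centre of its underside, y along its length (roughly away from the robot). Board and cover may lie on either side of the mould
- timer: round cream kitchen timer with a black knob, 69 mm wide, 48 mm high; bystander, origin at the centre of its underside
- honey_jar: honey jar with a green lid, 62 mm wide, 85 mm high; bystander, origin at the centre of its underside
- bell: brass counter bell, 68 mm wide, 56 mm high; bystander, origin at the centre of its underside
- shaker: grey flour shaker, 67 mm wide, 120 mm high; bystander, origin at the centre of its underside
There are look-alikes about, which are no part of the job. Of the things that look like the cover, the middle-sized one is meant.

How it is judged (in metres and radians):
On the way, in this order (a step that is already met when the one before it is completed fails the run):
1. the loaf has been drawn up clear of the mould (z of loaf in the frame of mould above 0.01 m), for 0.1 s.
2. the loaf stands flat on the walnut board, ribs up, let go (x of loaf in the frame of board between -0.075 and 0.075 m and y of loaf in the frame of board between -0.155 and 0.155 m and z of loaf in the frame of board between 0.012 and 0.02 m and angle between loaf's own z axis and vertical below 0.12 rad and contact force between the fingers and loaf below 0.05 N and linear speed of loaf below 0.03 m/s), for 0.2 s.
At the end, for the whole second after the job is handed in: The loaf stands flat (within 7 degrees) ribs up on the walnut board, its centre at least 25 mm inside the board's edge, and the cover lies flat on the mould's face under both screw heads, slid home to within 5 mm along the slope and 4 mm across; both at rest and let go (all of step 2 and y of cover in the frame of mould between -0.004 and 0.004 m and x of cover in the frame of mould between -0.005 and 0.005 m and z of cover in the frame of mould between -0.003 and 0.003 m and angle between the z axis of cover and the z axis of mould, either way round below 0.04 rad and angle between the x axis of cover and the x axis of mould, either way round below 0.06 rad and linear speed of cover below 0.02 m/s and contact force between the fingers and cover below 0.05 N); the robot touches nothing.
It fails at once if the timer, honey jar, bell or flour shaker is shifted by more than 30 mm (distance of any of timer, honey_jar, bell, shaker from where it was at the start of the episode above 0.03 m).
It fails at once if the loaf is dropped (falls faster than 0.7 m/s) (contact force between each of the arm, the fingers and loaf below 0.01 N and linear speed of loaf above 0.7 m/s).
It fails at once if the cover is dropped (falls faster than 0.7 m/s) (contact force between each of the arm, the fingers and cover below 0.01 N and linear speed of cover above 0.7 m/s).
It also fails if it takes over 64 s, if anything falls off the work surface, if the arm or the gripper's body presses on something with over 40 N, if the wrist force passes 120 N, or if a joint passes its speed limit or range.

ROBOT

A 6-joint arm with a two-finger parallel gripper is mounted at the origin on a cart in front of the work surface, level with it; the furniture and walls round the work are solid. World frame = base frame: x ahead of the robot, y to its left, z up, the work surface at z = 0. Lengths are in mm, angles in rad, forces in N, time in s.
With the tool pointing down it reaches from about 250 to 800 mm from the base axis. Payload 8.5 kg.
Tool frame: the origin (TCP) lies midway between the tips of the shut fingers; the grasp point (between the pads) lies 19 mm behind it; z points along the fingers, y is the line along which they close (so a half turn about z gives the same grasp; the last joint's range is limited). The gripper opens to 85 mm and grips with 20 to 120 N. Pads are 22 mm wide; open, the fingers measure 114 mm over their backs; the gripper's body (76 mm by 85 mm) begins 54 mm behind the grasp point. The pads swing forward as they close: fully open they stand 13 mm farther back than shut.
Start: joints at [-1.324, 0.238, -0.013, 1.319, 0, 1.571], TCP at [128.246, -509.05, 231.276] pointing down, gripper open.
Joint ranges: [-2.66, 2.66], [-1.03, 1.9], [-1.14, 1.46], [-1.82, 2.27], [-1.45, 1.34], [-3.14, 3.14]. Speed limits (rad/s): [2.22, 2.22, 2.79, 3.14, 3.14, 3.14].

INTERFACE

Orientations are given as [roll, pitch, yaw] about the fixed x, y, z axes, in that order (R = Rz(yaw) Ry(pitch) Rx(roll)).
In Python, from rig import * gives the robot as it stands. Calls block until the motion is done:
- move_ptp(position, orientation): joint-space move of the TCP to a pose.
- movel(position, frame=None, v=150, guard=None): straight line of the TCP; frame=None keeps the orientation; v is the mean speed in mm/s. With guard (N) it stops when the force on the tool has changed by that much, and returns True; else False.
- set_joints(angles): joint-space move.
- release() and grasp(squeeze=None): open the fingers fully, or close them until they stop; squeeze is the grip in N (None keeps the last).
- pause(seconds).
- inverse_kinematics(position, orientation): joint angles nearest the present ones, or None.
- grab_frame(name): name is "scene" or "top" or "wrist"; returns the picture (480x640x3 uint8, red, green, blue); there is no depth.
- camera_model(name): a dict with "camera_matrix" (3x3 intrinsics, pixels), "R" (3x3) and "t" (3): a world point X has camera coordinates R X + t. Camera axes: x right, y down, z forward; pixel columns grow to the right and rows downward; lengths in mm; the calibration is good to about 2 mm. A picture is of the moment at which its call begins: read the wrist's pose just before it. camera_model takes no time and is no camera call; for the wrist camera it gives the pose at the moment of the call.
A pose or a line that the arm cannot do raises Unreachable and nothing moves.
- finish_job(): hands the job in; it is judged then, once.
Readings, each from a call of its own:
- current_clock(): time.
- current_qpos(): joint angles.
- current_qd(): joint speeds.
- current_effort(): joint torques, N m.
- current_ee_pos(): TCP position.
- current_tool_rot(): TCP orientation.
- current_force(): force on the tool from outside, world axes, zero at the start.
- current_wrist_torque(): the same for the moment, N m.
- current_finger_gap(): finger opening in mm.
- current_grasp_force(): force on a finger pad.
Only numpy, scipy, OpenCV 4.12 (cv2) and the standard library are available. Lean on these libraries where they do the work, as an engineer would, in place of code of your own. Each camera call takes 0.05 s, during which the arm holds its last target. There are 200 camera calls.

## Working session

There is one attempt and no reset: what is moved stays moved. The work goes in short steps, each a Python script; the robot and the scene stay as the last script left them, time stands still between calls to the robot, and variables do not carry over. Pictures are saved under pics/ and viewed, at most 10 in all, crops included, and the job is handed in when it is done.

```bash
ls; mkdir -p pics
python3 - <<'E'
from rig import *
import cv2,numpy as np
for n in ("scene","top","wrist"):
    m=camera_model(n); print(n,np.round(m["camera_matrix"],1).tolist(),np.round(m["R"],3).tolist(),np.round(m["t"],1).tolist())
    im=grab_frame(n); cv2.imwrite(f"pics/{n}0.png",im[:,:,::-1])
print(current_clock())
E
```

```text
pics
scene [[491.1, 0.0, 312.2], [0.0, 491.1, 237.9], [0.0, 0.0, 1.0]] [[-0.915, -0.403, -0.008], [-0.302, 0.7, -0.648], [0.266, -0.59, -0.762]] [479.5, 279.8, 1369.1]
top [[568.8, 0.0, 326.0], [0.0, 568.8, 243.7], [0.0, 0.0, 1.0]] [[-0.028, -0.999, 0.017], [-0.981, 0.024, -0.194], [0.193, -0.022, -0.981]] [-81.4, 598.4, 1519.7]
wrist [[341.3, 0.0, 318.7], [0.0, 341.3, 244.6], [0.0, 0.0, 1.0]] [[0.244, -0.97, -0.001], [-0.934, -0.236, 0.27], [-0.262, -0.065, -0.963]] [-525.3, -36.3, 377.8]
0.15
```

View pics/top0.png

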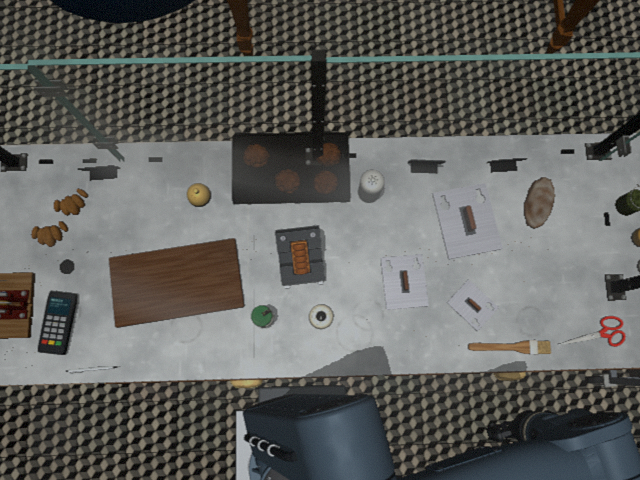

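View pics/scene0.png

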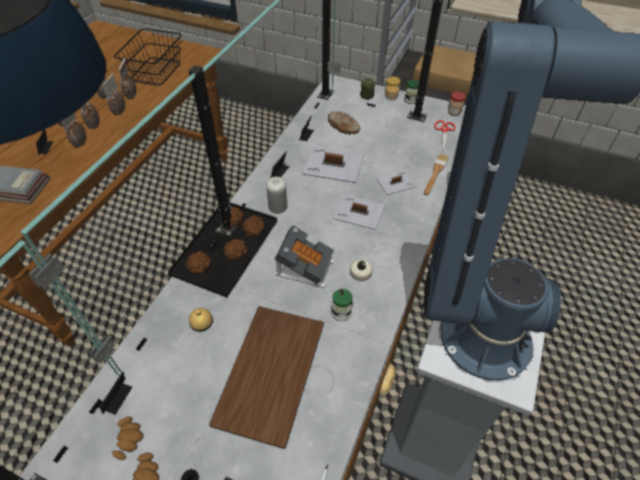

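The top view shows the mould at about (300,256) with the loaf in it, and the board at (177,282), left of the mould. There are three covers: large (467,222), middle (404,282) and small (472,304). The bystanders are the timer (320,316), jar (263,316), shaker (372,183) and bell (199,194). The scene view agrees, and posts and glass stand along the back edge.

```bash
cat > h.py <<'E'
from rig import *
import cv2,numpy as np
from scipy.spatial.transform import Rotation as Ro
def cast(m,uv,z=0,n=(0,0,1),p0=None):
    K,R,t=[np.array(m[k]) for k in("camera_matrix","R","t")]
    d=np.c_[np.atleast_2d(uv).astype(float),np.ones(len(np.atleast_2d(uv)))]@np.linalg.inv(K).T@R
    c=-R.T@t; n=np.array(n,float); p0=np.array([0,0,z],float) if p0 is None else np.array(p0)
    return c+d*(((p0-c)@n)/(d@n))[:,None]
def proj(m,X):
    K,R,t=[np.array(m[k]) for k in("camera_matrix","R","t")]
    p=(np.atleast_2d(X)@R.T+t)@K.T
    return p[:,:2]/p[:,2:]
def eul(R): return Ro.from_matrix(R).as_euler('xyz')
E
python3 - <<'E'
from h import *
m=camera_model("top")
for n,uv,z in [("mould",(300,256),85),("loaf",(300,258),97),("timer",(320,316),48),("jar",(263,316),85),("shaker",(372,183),110),("bell",(199,194),40),("cov",(404,282),4),("big",(467,222),4),("small",(472,304),4),("board",(177,282),16)]:
    print(n,np.round(cast(m,uv,z)[0]))
# cover corners, board corners by mask
im=cv2.imread("pics/top0.png"); hsv=cv2.cvtColor(im,cv2.COLOR_BGR2HSV)
for p in [(390,265),(420,300),(380,320),(440,215),(455,295),(300,345),(404,282),(150,290)]: print(p,hsv[p[1],p[0]],im[p[1],p[0]])
mw=camera_model("wrist");print("wristcam c",-np.array(mw["R"]).T@mw["t"],current_ee_pos(),current_tool_rot())
b=cv2.inRange(hsv,(0,60,30),(20,255,150))
cs,_=cv2.findContours(cv2.morphologyEx(b,cv2.MORPH_CLOSE,np.ones((5,5))),0,2)
for c in cs:
    if cv2.contourArea(c)>4000:
        q=cv2.boxPoints(cv2.minAreaRect(c)); print(q,np.round(cast(m,q,16)))
# covers corners by eye
E
```

```text
mould [559. -25.  85.]
loaf [551. -25.  97.]
timer [398. -75.  48.]
jar [399.  77.  85.]
shaker [ 753. -227.  110.]
bell [753. 260.  40.]
cov [ 491. -317.    4.]
big [ 661. -510.    4.]
small [ 423. -506.    4.]
board [505. 323.  16.]
(390, 265) [110   6 131] [131 129 128]
(420, 300) [110  14 170] [170 164 161]
(380, 320) [ 90   6 164] [164 164 160]
(440, 215) [120  11 159] [159 152 152]
(455, 295) [116  12 170] [170 163 162]
(300, 345) [ 95   9 173] [173 172 167]
(404, 282) [ 8 72 71] [51 56 71]
(150, 290) [10 84 88] [59 69 88]
wristcam c [ 193.63494924 -493.36172109  372.98405507] [ 128.2116908  -508.7904009   230.82969186] [-3.14049520e+00 -7.22402448e-07  2.46864279e-01]
[[104.650696 258.0746  ]
 [234.23239  238.03621 ]
 [244.89618  306.99542 ]
 [115.31448  327.0338  ]] [[578. 527.  16.]
 [627. 163.  16.]
 [430. 133.  16.]
 [385. 489.  16.]]
```

Run:
```python
from h import *
P=[np.array(camera_model(n)["camera_matrix"])@np.c_[camera_model(n)["R"],camera_model(n)["t"]] for n in("top","scene")]
for a,b in [((318,52),(197,70)),((318,155),(226,228))]:
    X=cv2.triangulatePoints(P[0],P[1],np.array(a,float),np.array(b,float)); print((X[:3]/X[3]).T)
def look(p,yaw,name):
    move_ptp(p,[np.pi,0,yaw]); pause(.2)
    m=camera_model("wrist"); im=grab_frame("wrist"); cv2.imwrite(f"pics/{name}.png",im[:,:,::-1]); np.save(f"pics/{name}.npy",m,allow_pickle=True)
look([455,-320,230],0.0,"cov1")
look([555,-30,260],0.0,"mou1")
print(current_clock(),current_qpos())
```

```text
[[873.43244245 -82.01320853 578.88126514]]
[[881.25148147 -82.37901397 -15.48611483]]
3.2333 [-5.58712352e-02  2.84637245e-01  1.23422023e-01  1.40968202e+00
 -8.83203732e-05  3.08736244e+00]
```

View pics/cov1.png

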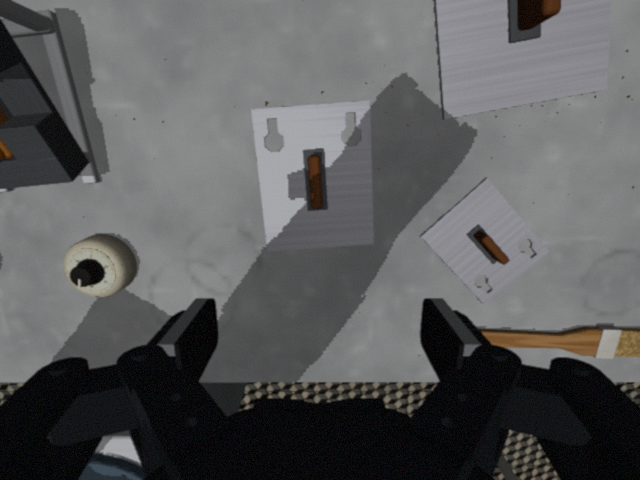

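View pics/mou1.png

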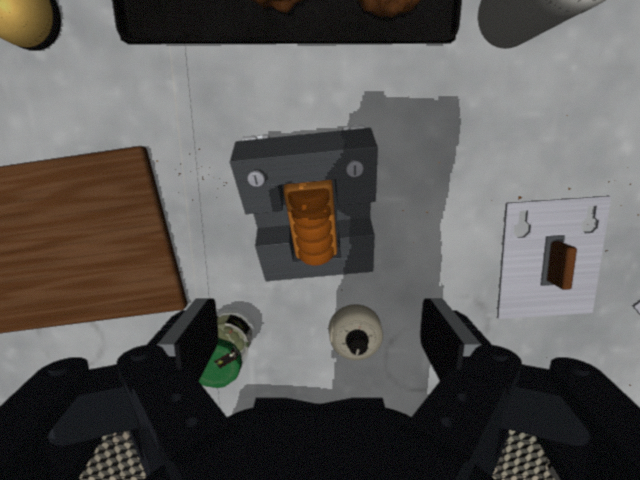

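cov1 shows the middle cover with corners near (252,110), (370,100), (374,243), (265,250) and its keyholes at the far edge. mou1 shows the screws at (257,179) and (355,169), the loaf at (313,222) and the cover at (552,257), unshadowed there.

```bash
cat >> h.py <<'E'
A=np.radians(28)
def mrot(yaw): return Ro.from_euler('ZY',[yaw,-A]).as_matrix()
def screws(im,m,guess):
    """guess: 2 world pts of head tops -> subpixel blob centres"""
    g=cv2.cvtColor(im,cv2.COLOR_RGB2GRAY); out=[]
    for u,v in proj(m,guess):
        u,v=int(round(u)),int(round(v)); r=22
        w=g[v-r:v+r+1,u-r:u+r+1]; b=(cv2.GaussianBlur(w,(3,3),0)>105).astype(np.uint8)
        n,l,s,c=cv2.connectedComponentsWithStats(cv2.morphologyEx(b,cv2.MORPH_CLOSE,np.ones((5,5))))
        k=[i for i in range(1,n) if 40<s[i,4]<900]
        if not k: print("no blob",u,v); out.append((np.nan,np.nan)); continue
        i=min(k,key=lambda i:np.hypot(*(c[i]-r))); out.append(c[i]+[u-r,v-r]); print("blob",out[-1],s[i])
    return np.array(out)
def mould_from(m,uv,yaw):
    """rays onto plane of the head tops (10.5 above face); iterate with yaw and centre"""
    O=np.array([555,-25,85.])
    for _ in range(15):
        R=mrot(yaw); P=cast(m,uv,n=R[:,2],p0=O+R@[62,0,10.5])
        d=P[0]-P[1]; yaw=np.arctan2(-d[0],d[1])
        O=P.mean(0)-mrot(yaw)@[62,0,10.5]; O[2]=85
    return O,yaw,np.linalg.norm(d)
E
python3 - <<'E'
from h import *
im=cv2.imread("pics/mou1.png")[:,:,::-1].copy(); m=np.load("pics/mou1.npy",allow_pickle=True).item()
R=mrot(0.1);g=cast(m,[(257,179),(355,169)],z=85+62*np.sin(A)+10.5*np.cos(A))
print(g); uv=screws(im,m,g); print(mould_from(m,uv,0.1))
for name in("mou1","cov1"):
    im=cv2.imread(f"pics/{name}.png"); m=np.load(f"pics/{name}.npy",allow_pickle=True).item()
    i=im.astype(int); d=cv2.GaussianBlur(im,(3,3),0).astype(int)
    c0=proj(m,[[491,-317,4]])[0].round().astype(int); print(name,c0)
    b=((d[...,0]-d[...,1])>=3)&((d[...,0]-d[...,2])>=4)
    b=b.astype(np.uint8)*255
    b=cv2.morphologyEx(cv2.morphologyEx(b,cv2.MORPH_CLOSE,np.ones((5,5))),cv2.MORPH_OPEN,np.ones((7,7)))
    cv2.imwrite(f"pics/mask_{name}.png",b)
    cs,_=cv2.findContours(b,0,1)
    for c in cs:
        if cv2.contourArea(c)>3000:
            W=cast(m,c[:,0],4)[:,:2].astype(np.float32); print(cv2.contourArea(c),cv2.minAreaRect(W),cv2.boundingRect(c))
E
```

```text
[[599.03388233  17.20815929 123.37818662]
 [606.77060211 -61.43690954 123.37818662]]
blob [255.34054054 178.57297297] [ 13  15  16  14 185]
no blob 355 169
(array([nan, nan, 85.]), np.float64(nan), np.float64(nan))
mou1 [551 260]
5553.0 ((243.82760620117188, 246.6900634765625), (202.06631469726562, 162.72569274902344), 73.50616455078125) (48, 378, 137, 102)
5811.0 ((240.92263793945312, -296.0667724609375), (173.6866912841797, 243.82443237304688), 11.567521095275879) (425, 373, 167, 107)
11456.0 ((490.0679931640625, -318.3974914550781), (152.24807739257812, 122.98245239257812), 4.129888534545898) (498, 197, 113, 122)
cov1 [314 179]
6024.0 ((155.47946166992188, -34.72132110595703), (151.53964233398438, 148.67413330078125), 89.89159393310547) (48, 388, 115, 92)
7957.5 ((418.9873046875, -508.57586669921875), (118.0452880859375, 92.50579071044922), 44.61033248901367) (424, 182, 122, 120)
15801.0 ((490.7696533203125, -317.896240234375), (150.3826141357422, 120.28914642333984), 3.7539384365081787) (252, 101, 121, 148)
16039.0 ((616.7958984375, -519.4183349609375), (106.38751983642578, 162.59848022460938), 9.806957244873047) (435, 0, 176, 118)
```

Run:
```python
from h import *
O=np.array([555,-23,85.]);R=mrot(.098); T=R@np.diag([1,-1,-1])
P=O+R@[0,0,110]
move_ptp(P,eul(T)); pause(.2)
m=camera_model("wrist"); im=grab_frame("wrist"); cv2.imwrite("pics/mou2.png",im[:,:,::-1]); np.save("pics/mou2.npy",m,allow_pickle=True)
print(current_clock(),current_qpos(),proj(m,[O+R@[62,40,10.5],O+R@[62,-40,10.5],O]))
```

```text
4.3333 [-0.11626854 -0.08634578 -0.64511135  0.5328827   0.1000164   2.95167371] [[258.71084153 159.23404938]
 [374.9775606  159.27580222]
 [317.01006539 242.17812483]]
```

View pics/mou2.png

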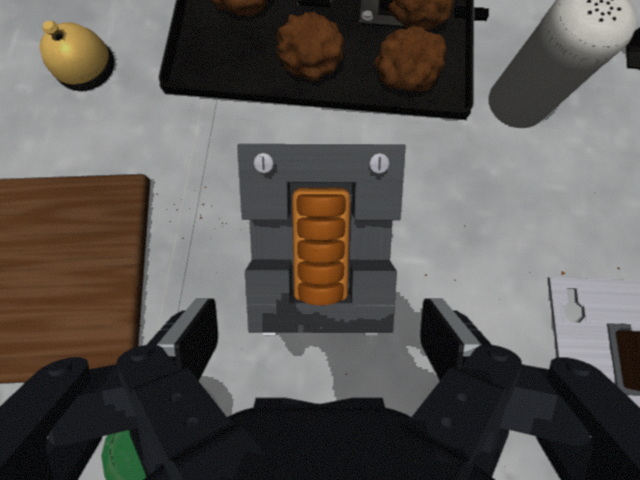

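mou2 looks square-on: screws at (263,163) and (379,162), loaf centred near (322,246), both finger gaps visible.

Run:
```python
from h import *
im=cv2.imread("pics/mou2.png")[:,:,::-1].copy(); m=np.load("pics/mou2.npy",allow_pickle=True).item()
O0=np.array([555,-23,85.]);R0=mrot(.098)
g=cast(m,[(263,163),(379,162)],n=R0[:,2],p0=O0+R0@[62,0,10.5])
uv=screws(im,m,g); O,yaw,b=mould_from(m,uv,.098); print(O,yaw,b)
# second fix: mould's dark silhouette top edge corners (238,145),(405,145); bottom of face approx
print("face corners pred",proj(m,[O+mrot(yaw)@[x,y,0] for x in(75,-75) for y in(60,-60)]).round(1).tolist())
print("loaf pred at 12 proud",proj(m,[O+mrot(yaw)@[x,y,0] for x in(45,-45) for y in(22,-22)]).round(1).tolist())
np.save("mould.npy",np.r_[O,yaw])
R=mrot(yaw);T=R@np.diag([1,-1,-1])
for z in(110,-27): print(inverse_kinematics(O+R@[0,0,z],eul(T)))
```

```text
blob [262.90996785 162.2733119 ] [ 13  12  19  20 311]
blob [379.  162.5] [ 13  13  19  20 310]
[552.951463   -25.95186907  85.        ] 0.09627432384978897 79.70973188123097
face corners pred [[235.9, 142.7], [405.9, 143.1], [247.5, 332.5], [393.0, 332.8]]
loaf pred at 12 proud [[290.6, 185.7], [350.9, 185.8], [292.9, 299.2], [347.9, 299.3]]
[-0.12432366 -0.09132233 -0.65030591  0.53321927  0.10290809  2.94612217]
[-0.09112216  0.18126343 -0.75035602  0.15776981  0.0875752   2.97570552]
```

The predicted face corners match the picture, so I'll grasp and draw out the loaf.

Run:
```python
from h import *
M=np.load("mould.npy");O,yaw=M[:3],M[3];R=mrot(yaw);T=R@np.diag([1,-1,-1])
movel(O+R@[0,0,60],eul(T),v=150)
print(movel(O+R@[0,0,-27],v=80,guard=12), R.T@(current_ee_pos()-O), current_force())
grasp(40); print(current_finger_gap(),current_grasp_force(),current_force())
print(movel(O+R@[0,0,20],v=50,guard=25)); print(current_finger_gap(),current_grasp_force(),current_force(),R.T@(current_ee_pos()-O))
movel(O+R@[0,0,90],v=120)
m=camera_model("wrist"); im=grab_frame("wrist"); cv2.imwrite("pics/lift.png",im[:,:,::-1])
print(current_clock())
```

```text
False [  0.29552037  -0.04257534 -26.66147151] [ 0.2967784  -0.18774638 -0.84045585]
43.20367427416324 40.41392147541046 [-3.51191567 -0.09940637  4.68920852]
False
43.459762755584656 40.90667366981506 [ 0.236575    0.63424268 -0.91762361] [-2.11826499e-01 -1.65190581e-02  1.98071654e+01]
8.3833
```

View pics/lift.png

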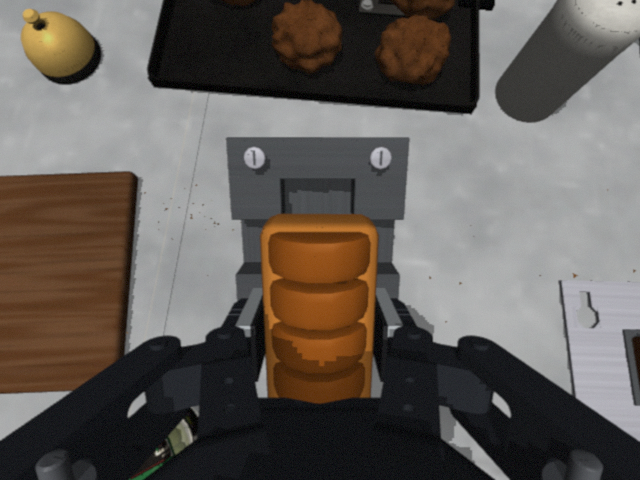

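The loaf is firmly held and clear of the mould, which is empty. I'll place it on the board.

Run:
```python
from h import *
e=[np.pi,0,.12]
p=current_ee_pos(); 
movel([p[0],60,200],e,v=180)
movel([514,262,130],e,v=220); movel([514,262,35],v=120); pause(.2)
print(movel([514,262,12],v=20,guard=4), current_ee_pos(),current_force(),current_finger_gap())
release(); pause(.3); print(current_force())
movel([514,262,140],v=150)
m=camera_model("top"); im=grab_frame("top")
cv2.imwrite("pics/placed.png",cv2.resize(im[200:350,80:380,::-1],None,fx=2.5,fy=2.5)); print(current_clock())
```

```text
Traceback (most recent call last):
rig.Unreachable: the arm cannot follow that straight line within its joint ranges
```

Run:
```python
from h import *
e=[np.pi,0,.6]
print(current_ee_pos(),current_qpos(),current_grasp_force(),current_clock())
movel([514,262,130],e,v=200); movel([514,262,35],v=120); pause(.2)
print(movel([514,262,12],v=20,guard=4), current_ee_pos(),current_force(),current_finger_gap())
release(); pause(.3); print(current_force())
movel([514,262,140],v=150)
m=camera_model("top"); im=grab_frame("top")
cv2.imwrite("pics/placed.png",cv2.resize(im[200:350,80:380,::-1],None,fx=2.5,fy=2.5)); print(current_clock())
```

```text
[510.31222909  59.77575112 198.77793938] [ 1.16734715e-01  2.32899358e-01 -1.04769376e-01  1.23406312e+00
 -2.18439961e-04  3.13808935e+00] 40.933942794799805 9.1917
True [513.89796164 261.89700615  17.75644386] [-1.27788317 -0.49814715  5.31465418] 43.31268894893428
[0.08870507 0.12485866 0.06737169]
14.1833
```

View pics/placed.png

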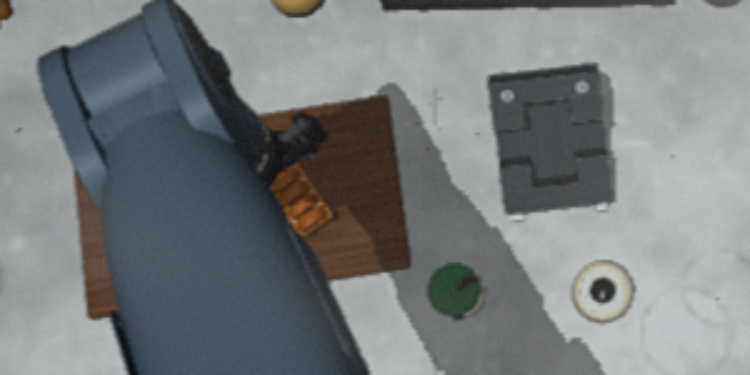

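The loaf sits on the board, released, and the mould is empty with both screws visible. Next I'll grasp the cover.

Run:
```python
from h import *
movel([500,230,240],[np.pi,0,.5],v=200)
move_ptp([470,-319,190],[np.pi,0,.068]); pause(.2)
m=camera_model("wrist"); im=grab_frame("wrist")[:,:,::-1].copy()
cv2.imwrite("pics/cov2.png",im)
d=cv2.GaussianBlur(im,(3,3),0).astype(int)
b=(((d[...,0]-d[...,1])>=3)&((d[...,0]-d[...,2])>=4)).astype(np.uint8)*255
b=cv2.morphologyEx(cv2.morphologyEx(b,cv2.MORPH_CLOSE,np.ones((5,5))),cv2.MORPH_OPEN,np.ones((7,7)))
for c in cv2.findContours(b,0,1)[0]:
    if cv2.contourArea(c)>5000: print(cv2.minAreaRect(cast(m,c[:,0],4)[:,:2].astype(np.float32)))
print(current_clock(),inverse_kinematics([490.7,-318,8],[np.pi,0,.067]))
```

```text
((417.213623046875, -506.1349182128906), (117.13892364501953, 100.09452819824219), 43.92109680175781)
((490.3497314453125, -318.1259765625), (149.1569366455078, 120.20465087890625), 3.789515733718872)
((621.4424438476562, -516.7598266601562), (115.89535522460938, 158.00364685058594), 9.736255645751953)
17.1083 [-0.57500585  0.49584541 -0.23216726  0.84278366  0.          2.4995868 ]
```

Run:
```python
from h import *
M=np.load("mould.npy");O,yaw=M[:3],M[3];R=mrot(yaw);T=R@np.diag([1,-1,-1])
e=[np.pi,0,.066]
movel([490.6,-318.1,60],e,v=150)
print(movel([490.6,-318.1,9],v=60,guard=10),current_ee_pos())
grasp(90); print(current_finger_gap(),current_grasp_force(),current_force())
np.save("cov.npy",np.r_[current_ee_pos(),490.6,-318.1])
p=current_ee_pos(); print(p)
movel([p[0],p[1],180],v=100); print(current_force(),current_finger_gap())
q=O+R@[20,0,9+70]
movel([p[0],-170,230],eul(T),v=100)
movel(q,eul(T),v=120); pause(.3)
print(R.T@(current_ee_pos()-O),current_finger_gap(),current_force())
m=camera_model("wrist"); im=grab_frame("wrist"); cv2.imwrite("pics/above.png",im[:,:,::-1]); np.save("pics/above.npy",m,allow_pickle=True)
print(current_clock())
```

```text
False [ 490.82763814 -318.23325332    9.26672047]
10.378554399595222 88.58755230903625 [-0.45508789  0.67993718  4.90347405]
[ 490.66996795 -318.14496288    9.30712442]
[ 0.13165038  0.63533514 -3.41159796] 10.098409919503656
[20.07333997 -0.28982619 79.13156543] 10.347389098699223 [ 0.53576725  0.58109174 -2.5831024 ]
25.2333
```

View pics/above.png

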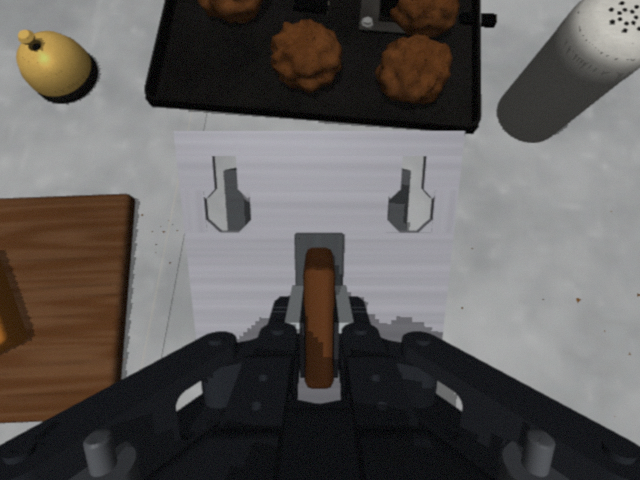

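The cover hangs square in the gripper, with top corners at (175,131) and (466,132). The keyholes are at about (228,205) and (411,205), with slot ends at row 156.

Run:
```python
from h import *
M=np.load("mould.npy");O,yaw=M[:3],M[3];R=mrot(yaw)
m=np.load("pics/above.npy",allow_pickle=True).item()
C=current_ee_pos()-R@[0,0,9.3]
f=lambda L:proj(m,[C+R@np.array(x,float) for x in L]).round(1).tolist()
print("corners",f([(75,60,4),(75,-60,4)])); print("slot ends top",f([(65,40,4),(65,-40,4)]))
print("slot edges",f([(60,45,4),(60,35,4),(60,-35,4),(60,-45,4)])); print("hole low",f([(32,40,4),(32,-40,4)]))
g=cv2.cvtColor(cv2.imread("pics/above.png"),cv2.COLOR_BGR2GRAY)
print(g[165,205:245].tolist()); print(g[165,395:435].tolist()); print(g[120:145,300].tolist()); print(g[132:165,219].tolist()); print(g[160:200,100:].shape, g[150,160:195].tolist(), g[150,450:480].tolist())
```

```text
corners [[170.0, 129.3], [461.9, 129.3]]
slot ends top [[220.5, 154.5], [411.5, 154.4]]
slot edges [[209.6, 166.7], [233.3, 166.7], [398.8, 166.7], [422.4, 166.7]]
hole low [[226.3, 231.1], [406.0, 231.1]]
[156, 155, 158, 156, 156, 157, 151, 119, 75, 65, 109, 137, 148, 148, 148, 147, 148, 149, 151, 149, 150, 149, 149, 149, 149, 150, 152, 153, 150, 154, 154, 158, 160, 160, 159, 160, 160, 162, 159, 162]
[154, 155, 154, 155, 155, 155, 158, 157, 159, 159, 158, 158, 157, 160, 158, 160, 157, 156, 156, 154, 153, 154, 152, 151, 152, 154, 150, 128, 87, 60, 94, 137, 153, 155, 152, 154, 153, 153, 153, 154]
[145, 154, 157, 158, 161, 161, 159, 160, 160, 161, 164, 172, 174, 170, 166, 162, 167, 167, 168, 169, 171, 172, 169, 173, 172]
[169, 165, 165, 165, 166, 165, 167, 168, 171, 170, 170, 168, 169, 167, 164, 165, 163, 162, 165, 166, 167, 166, 164, 161, 151, 146, 146, 145, 144, 146, 145, 145, 146]
(40, 540) [162, 160, 161, 159, 158, 157, 159, 158, 157, 158, 157, 158, 157, 157, 156, 160, 162, 161, 162, 161, 162, 161, 161, 164, 162, 165, 162, 162, 161, 163, 163, 163, 161, 161, 166] [153, 153, 153, 154, 154, 155, 154, 155, 156, 154, 155, 151, 154, 156, 157, 158, 157, 157, 154, 157, 154, 157, 154, 152, 153, 150, 151, 148, 152, 153]
```

Run:
```python
from h import *
M=np.load("mould.npy");O,yaw=M[:3],M[3];R=mrot(yaw)
movel(O+R@[20.6,1.3,9.3+15],v=80,guard=12); pause(.3)
print(R.T@(current_ee_pos()-O),current_force(),current_clock())
m=camera_model("wrist"); im=grab_frame("wrist"); cv2.imwrite("pics/near.png",cv2.resize(im[120:260,160:480,::-1],None,fx=2.5,fy=2.5,interpolation=cv2.INTER_CUBIC)); np.save("pics/near.npy",m,allow_pickle=True); cv2.imwrite("pics/near_full.png",im[:,:,::-1])
C=current_ee_pos()-R@[0,0,9.3]
print(proj(m,[O+R@[62,40,10.5],O+R@[62,-40,10.5],C+R@[42,40,4],C+R@[42,-40,4]]).round(1).tolist())
```

```text
[20.86055791  1.26844404 24.65258035] [-0.21838425 -0.49018589 -1.02700542] 26.3667
[[232.8, 207.5], [405.6, 207.6], [224.9, 208.9], [407.8, 209.0]]
```

View pics/near.png

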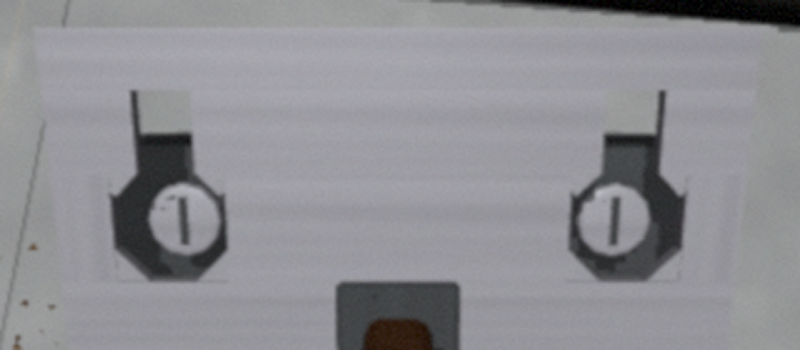

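The heads sit at full-frame (234,207) and (405.6,207), inside the holes centred at (228,210.5) and (411,210.5). They're aligned to within about 0.3 mm once parallax is allowed for, so I'll lower and slide.

Run:
```python
from h import *
M=np.load("mould.npy");O,yaw=M[:3],M[3];R=mrot(yaw)
f=lambda:(R.T@current_force()).round(1)
L=lambda:(R.T@(current_ee_pos()-O)).round(2)
print(L(),f())
print(movel(O+R@[20.4,1.3,5.5],v=20,guard=6),L(),f(),current_clock())
pause(.2);print(L(),f())
```

```text
[20.84  1.25 24.6 ] [-0.4 -0.5 -2.2]
True [20.2   1.34  8.86] [0.2 0.1 6.2] 27.15
[20.2   1.36  8.87] [0.3 1.  5.6]
```

Run:
```python
from h import *
M=np.load("mould.npy");O,yaw=M[:3],M[3];R=mrot(yaw)
f=lambda:(R.T@current_force()).round(1)
L=lambda:(R.T@(current_ee_pos()-O)).round(2)
z=9.0
print(movel(O+R@[8,1.35,z],v=40,guard=20),L(),f())
print(movel(O+R@[-4,1.35,z],v=20,guard=18),L(),f(),current_clock(),current_finger_gap())
```

```text
False [6.36 1.49 8.88] [-4.4  0.1  3.4]
True [-0.03  1.24  9.22] [2.5 0.3 0.4] 28.3333 10.22505879051812
```

Run:
```python
from h import *
M=np.load("mould.npy");O,yaw=M[:3],M[3];R=mrot(yaw)
f=lambda:(R.T@current_force()).round(1)
L=lambda:(R.T@(current_ee_pos()-O)).round(2)
print(movel(O+R@[-4,1.3,9.1],v=15,guard=20),L(),f())
pause(.3); print(L(),f(),current_grasp_force())
release(); pause(.3); print(L(),f())
movel(O+R@[0,1.3,100],v=120); pause(.3)
m=camera_model("wrist"); im=grab_frame("wrist"); cv2.imwrite("pics/end.png",im[:,:,::-1]); np.save("pics/end.npy",m,allow_pickle=True)
print(proj(m,[O+R@[62,40,10.5],O+R@[62,-40,10.5]]+[O+R@[a,b,4] for a in(75,-75) for b in(60,-60)]).round(1).tolist(),current_clock())
```

```text
False [-0.29  1.12  9.48] [ 9.4  1.9 -6.6]
[-0.29  1.12  9.45] [ 9.1  0.8 -5.9] 87.78472065925598
[-4.    1.3   9.09] [ 1.   0.6 -0.3]
[[258.5, 156.5], [380.3, 156.6], [229.2, 136.1], [409.6, 136.2], [242.7, 336.7], [395.8, 336.9]] 31.2583
```

View pics/end.png

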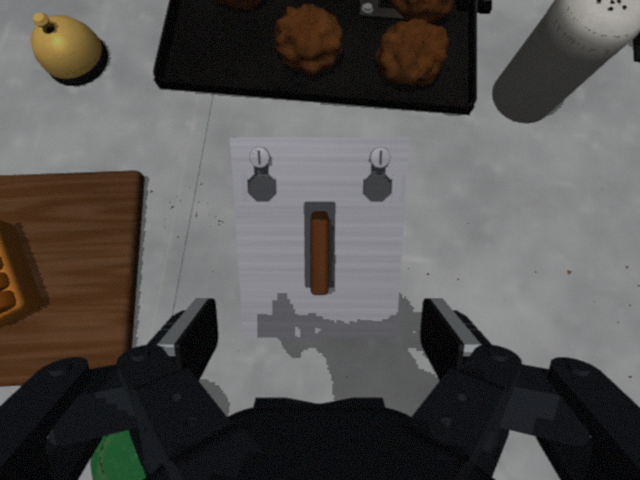

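The cover is home: its corners at (230,138) and (408,138) match the locked prediction, and both heads sit at the slot ends. The push also stopped hard at x ≈ -0.3 mm. The loaf is still on the board, so I'm handing in.

Run:
```python
from rig import *
print(finish_job(),current_clock())
```

```text
the job is handed in; nothing more can be done
the job is handed in; nothing more can be done
```

The loaf is flat, ribs up, on the walnut board, the cover is locked home on the mould under both screw heads, and the job was handed in at about 31 s; the judge's verdict was not shown to me.

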